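Load the block heater with its calibration blanks

ROBOT

A 6-joint arm with a two-finger parallel gripper is mounted at the origin on the work surface. World frame = base frame: x ahead of the robot, y to its left, z up, the work surface at z = 0. Lengths are in mm, angles in rad, forces in N, time in s.
With the tool pointing down it reaches from about 325 to 750 mm from the base axis. Payload 7.6 kg.
Tool frame: the origin (TCP) lies midway between the tips of the shut fingers; the grasp point (between the pads) lies 19 mm behind it; z points along the fingers, y is the line along which they close (so a half turn about z gives the same grasp; the last joint's range is limited). The gripper opens to 85 mm and grips with 20 to 120 N. Pads are 22 mm wide; open, the fingers measure 114 mm over their backs; the gripper's body (76 mm by 85 mm) begins 54 mm behind the grasp point. The pads swing forward as they close: fully open they stand 13 mm farther back than shut.
Start: joints at [-1.338, 0.052, 1.401, -0, 1.689, -0.07], TCP at [156.576, -501.128, 231.323] pointing down, gripper open.
Joint ranges: [-2.9, 2.9], [-0.91, 2.17], [0.12, 2.37], [-1.06, 4.2], [0.26, 2.73], [-2.93, 2.93]. Speed limits (rad/s): [2.57, 2.57, 3.01, 3.14, 3.14, 3.14].

INTERFACE

Orientations are given as a unit quaternion [w, x, y, z].
In Python, from workcell import robot gives the robot as it stands.
- The arm moves only by the tool jog_arm, never from a script. Its argument "targets" is a list that holds one entry, the list of rows, each a list of 5 numbers: the shift along the tool's x, y, z in mm, then the turn about the tool's z in rad, then the finger opening in mm, from 0 to 85.4. A call has 1 to 12 rows; each row is the pose to reach, as a shift and turn from the pose commanded when the call began, along the tool's axes at that moment; what a row does not reach only later rows make up. A row lasts 1/8 s, in which the tool goes at most 62.5 mm and 10.7 degrees, less where a joint would pass 70% of its speed; a pose out of reach is approached as far as the arm can. A call with a gripper value outside its range is refused whole. The fingers move at their own pace and stop on an object; "newtons" is the grip in N (left out, the last holds). Time passes only in rows, so rows that repeat a pose let the fingers close. It gives the time, the measured TCP pose, the force, the opening and the grip force at its end, in the units of the state.
- robot.sense(): the state, without advancing time (a new reading comes with each control period).
- robot.grab_frame(name): name is "side" or "top" or "wrist"; returns a dict with "color" (480x640x3 uint8, red, green, blue), "range_z" (480x640 float32, mm along the optical axis (not along the pixel's ray), 0 where there is no reading), "mtx" (3x3 intrinsics, pixels), "dist" ([k1, k2, p1, p2, k3] as OpenCV has them; the pictures are not rectified), "cam_to_world" (4x4, takes a point from camera to world coordinates). Camera axes: x right, y down, z forward; pixel columns grow to the right and rows downward; lengths in mm; the calibration is good to about 2 mm. A picture is of the moment at which its call begins.
- robot.close_job(): hands the job in; it is judged then, once.
The state is a dict: "time": time; "q": joint angles; "dq": joint speeds; "effort": joint torques, N m; "ee_pos": TCP position; "tool_rot": TCP orientation; "contact_force": force on the tool from outside, world axes, zero at the start; "moment": the same for the moment, N m; "gripper_width": finger opening in mm; "gripper_force": force on a finger pad.
Only numpy, scipy, OpenCV 4.12 (cv2) and the standard library are available. Lean on these libraries where they do the work, as an engineer would, in place of code of your own. Each camera call takes 0.05 s, during which the arm holds its last target. There are 200 camera calls.

TASK

Get the block heater ready for its temperature check: pull the lock pin out of the rear deck and stand it in the steel cup, then slide the cover fully open. Seat every calibration blank lying on the bench (three or four of them) flat at the bottom of the pocket of its own shape and size, then slide the cover fully shut over them, and do not knock or shift the other things on the bench.

Things in the scene. Friction and masses are not known exactly. Their poses are not given: they have to be found in the camera images.
- heater: Low white block heater, fixed. Origin on the bench under its chamber's middle; x from the front (black panel) to the rear deck, y left, z up. Chamber 165 (x) x 224 mm (y) inside, walls 10-13 mm thick and 50 mm high. Its floor, an aluminium die block 30 mm above the bench, has four pockets, 12 mm deep, mouths chamfered 3 mm. Rear deck: x = 90 to 280 mm, 50 mm high; the cover slides over it.
- cover (a joint): Grey flat cover, 185 x 250 x 6 mm, top 57 mm above the bench, sliding along the heater's x. Metres: 0 = fully shut (stop), 0.18 = fully open (stop), parked over the rear deck. Starts at 0 to 0.012; the lock pin in the deck blocks it at about 0.017. Slides with 2 to 4 N, stays where left.
- cover_grip (a point): Middle of the black upright grip tab on the cover, 12 mm below the tab's top. The tab is 14 mm thick along the heater's x, 60 mm wide along its y, and rises 30 mm above the cover (top 87 mm above the bench). Moves with the cover; at joint 0 it is at heater x = -70 mm. Axes as the heater's.
- large_round: Calibration blank, plain aluminium round disc, 64 mm diameter, 24 mm thick, lying flat on the bench beside the heater. Origin at the centre of its underside, z up. May be absent. 0.1 to 0.3 kg.
- pocket_large_round (a point): Centre of the floor of this blank's pocket (round, 68 mm wide; near the front wall, left (+y) side of the heater), 18 mm above the bench; axes as the heater's. 2 mm clearance all round. A seated blank stands 12 mm proud, 9 mm below the cover. Beside seated blanks 29 mm or more is free along the heater's y, but only 9 mm at the front and rear walls.
- small_round: Calibration blank, plain aluminium round disc, 48 mm diameter, 24 mm thick, lying flat on the bench beside the heater. Origin at the centre of its underside, z up. May be absent. 0.1 to 0.3 kg.
- pocket_small_round (a point): Centre of the floor of this blank's pocket (round, 52 mm wide; towards the rear deck, right side), 18 mm above the bench; axes as the heater's. 2 mm clearance all round. A seated blank stands 12 mm proud, 9 mm below the cover. Beside seated blanks 29 mm or more is free along the heater's y, but only 9 mm at the front and rear walls.
- square: Calibration blank, plain aluminium square plate, 54 x 54 mm, 24 mm thick, lying flat on the bench beside the heater. Origin at the centre of its underside, z up. May be absent. 0.1 to 0.3 kg.
- pocket_square (a point): Centre of the floor of this blank's pocket (square, 58 x 58 mm; near the front wall, right side), 18 mm above the bench; axes as the heater's. 2 mm clearance all round. A seated blank stands 12 mm proud, 9 mm below the cover. Beside seated blanks 29 mm or more is free along the heater's y, but only 9 mm at the front and rear walls.
- oblong: Calibration blank, plain aluminium oblong (rectangular) plate, 64 mm along its x and 40 mm along its y, 24 mm thick, lying flat on the bench beside the heater. Origin at the centre of its underside, z up. May be absent. 0.1 to 0.3 kg.
- pocket_oblong (a point): Centre of the floor of this blank's pocket (oblong, 68 mm along the heater's x by 44 mm along its y; towards the rear deck, left side), 18 mm above the bench; axes as the heater's. 2 mm clearance all round. A seated blank stands 12 mm proud, 9 mm below the cover. Beside seated blanks 29 mm or more is free along the heater's y, but only 9 mm at the front and rear walls.
- pin: Transport-lock pin, 130 mm long: steel shaft 14 mm diameter with a black round head 24 mm in diameter over the last 30 mm at the top. Origin at the centre of its foot, z along the pin to the head. It starts upright, loose, 35 mm deep in a 17 mm hole in the rear deck on the heater's centre line (heater x = 118 mm), just behind the cover.
- cup_floor (a point): Centre of the inner floor (5 mm above the bench) of the upright open steel cup, fixed to the bench: outer diameter 54 mm, inner 48 mm, rim 85 mm above the bench. The pin may lean in it.
- bottle: Bystander: amber bottle, 56 mm diameter, 130 mm high. Origin under its centre.
- jar: Bystander: white jar, 60 mm diameter, 60 mm high. Origin under its centre.
- dishes: Bystander: stack of glass dishes, 90 mm diameter, 40 mm high. Origin under its centre.
Things that resemble listed ones, but are neither listed nor needed, are in the scene too. What is shaped like the small_round but black or brown is not meant. Several things have the shape of the pin; the one meant has the colours described above.

How it is judged (in metres and radians):
On the way, in this order (a step that is already met when the one before it is completed fails the run):
1. the lock pin stands in the steel cup (horizontal distance between pin and cup_floor below 0.025 m and z of pin in the frame of cup_floor below 0.02 m and angle between pin's own z axis and vertical below 0.6 rad), for 0.2 s.
2. the cover is fully open (joint above 0.165) (value of joint cover above 0.165 m), for 0.2 s.
3. every blank present is seated in its own pocket, with the cover still off the chamber (horizontal distance between large_round and pocket_large_round below 0.006 m and z of large_round in the frame of pocket_large_round below 0.004 m and angle between each of large_round, small_round, square, oblong's own z axis and vertical below 0.08 rad and horizontal distance between small_round and pocket_small_round below 0.006 m and z of small_round in the frame of pocket_small_round below 0.004 m and horizontal distance between square and pocket_square below 0.006 m and z of square in the frame of pocket_square below 0.004 m and horizontal distance between oblong and pocket_oblong below 0.006 m and z of oblong in the frame of pocket_oblong below 0.004 m and value of joint cover above 0.12 m), for 0.2 s.
At the end, for the whole second after the job is handed in: The cover is shut to within 6 mm; every blank present lies flat in its own pocket (centre within 6 mm of the pocket's, underside within 4 mm of its floor, tilt under 0.08 rad); the pin stands at rest in the cup (foot within 25 mm of the cup's axis and 20 mm of its floor, tilt under 0.6 rad) (all of step 1 and value of joint cover below 0.006 m and linear speed of pin below 0.02 m/s and horizontal distance between large_round and pocket_large_round below 0.006 m and z of large_round in the frame of pocket_large_round below 0.004 m and angle between each of large_round, small_round, square, oblong's own z axis and vertical below 0.08 rad and horizontal distance between small_round and pocket_small_round below 0.006 m and z of small_round in the frame of pocket_small_round below 0.004 m and horizontal distance between square and pocket_square below 0.006 m and z of square in the frame of pocket_square below 0.004 m and horizontal distance between oblong and pocket_oblong below 0.006 m and z of oblong in the frame of pocket_oblong below 0.004 m); the robot touches nothing.
It fails at once if a bystander (bottle, jar, dishes) is shifted more than 30 mm or tipped (distance of any of bottle, jar, dishes from where it was at the start of the episode above 0.03 m or angle between any of bottle, jar, dishes's own z axis and vertical above 0.5 rad).
Of large_round, small_round, square, oblong only 3 to 4 are there at a start; the rules pass over those that are not, and their reading is None.
At some moment in a run one of large_round, small_round, square, oblong may be knocked a few centimetres aside while the robot is not near it.
It also fails if it takes over 210 s, if anything falls off the work surface, if the arm or the gripper's body presses on something with over 40 N, if the wrist force passes 120 N, or if a joint passes its speed limit or range.

## Working session

There is one attempt and no reset: what is moved stays moved. The work goes in short steps, Python scripts to look and compute and a tool call to move; the robot and the scene stay as the last step left them, time stands still between calls to the robot, and variables do not carry over. Pictures are saved under pics/ and viewed, at most 14 in all, crops included, and the job is handed in when it is done.

Besides the shell and the picture viewer there is one more tool, called as name(argument=value, ...) on one line, values as JSON. jog_arm: Moves the arm, as the interface text tells. Its arguments: {"type":"object","properties":{"targets":{"type":"array","items":{"type":"array","items":{"type":"array","items":{"type":"number"}}}},"newtons":{"type":"number"}},"required":["targets"]}

```bash
ls; mkdir -p pics; cat > h.py <<'E'
import numpy as np, cv2
from workcell import robot
def grab(n,save=None):
    f=robot.grab_frame(n)
    if save: cv2.imwrite('pics/'+save,cv2.cvtColor(f['color'],cv2.COLOR_RGB2BGR))
    return f
def ray(f,uv,z):
    """pixel -> world point on plane z"""
    p=cv2.undistortPoints(np.array(uv,float).reshape(-1,1,2),f['mtx'],np.array(f['dist'])).reshape(-1,2)
    T=np.array(f['cam_to_world']); d=np.c_[p,np.ones(len(p))]@T[:3,:3].T; o=T[:3,3]
    return o+d*((z-o[2])/d[:,2])[:,None]
def cloud(f):
    h,w=f['range_z'].shape; u,v=np.meshgrid(np.arange(w),np.arange(h))
    p=cv2.undistortPoints(np.stack([u,v],-1).reshape(-1,1,2).astype(float),f['mtx'],np.array(f['dist'])).reshape(-1,2)
    z=f['range_z'].reshape(-1,1); T=np.array(f['cam_to_world'])
    return ((np.c_[p,np.ones(len(p))]*z)@T[:3,:3].T+T[:3,3]).reshape(h,w,3)
def proj(f,X):
    T=np.linalg.inv(np.array(f['cam_to_world'])); r,_=cv2.Rodrigues(T[:3,:3])
    return cv2.projectPoints(np.array(X,float).reshape(-1,1,3),r,T[:3,3],f['mtx'],np.array(f['dist']))[0].reshape(-1,2)
E
python3 - <<'E'
from h import *
for n in ['top','side','wrist']:
    f=grab(n,n+'0.png'); print(n,np.round(f['cam_to_world'],2).tolist(),f['mtx'][0][0])
s=robot.sense(); print(s)
E
```

```text
pics
top [[-0.03, -1.0, 0.08, 370.1], [-1.0, 0.03, -0.0, -13.12], [0.0, -0.08, -1.0, 1687.77], [0.0, 0.0, 0.0, 1.0]] 622.0960633300019
side [[-0.95, -0.22, 0.21, 281.51], [-0.3, 0.65, -0.7, 676.17], [0.02, -0.73, -0.69, 768.18], [0.0, 0.0, 0.0, 1.0]] 439.6108360696285
wrist [[0.3, -0.92, -0.27, 224.14], [-0.95, -0.29, -0.08, -480.25], [-0.0, 0.28, -0.96, 372.5], [0.0, 0.0, 0.0, 1.0]] 335.2451537213431
{'time': 0.15, 'q': array([-1.33826462e+00,  5.26909473e-02,  1.40144154e+00,  2.66046690e-05,
        1.68857475e+00, -7.02871148e-02]), 'dq': array([ 3.22152898e-04, -2.54955290e-03, -2.31546631e-03,  1.48211384e-03,
       -4.88380625e-05,  1.96199347e-03]), 'effort': array([ 8.55995040e-04, -3.81951928e+01, -3.60423625e+01, -1.62400806e-04,
        4.64196259e-03, -3.03004913e-05]), 'ee_pos': array([ 156.54973895, -500.90286624,  230.69171161]), 'tool_rot': array([-5.56525717e-04,  9.88559088e-01,  1.50833080e-01, -3.19913020e-05]), 'contact_force': array([-1.20456362, -0.36535054,  0.28529741]), 'moment': array([-0.04954082, -0.02435189,  0.00061122]), 'gripper_force': 0.0, 'gripper_width': 85.21963113917334}
```

View pics/top0.png

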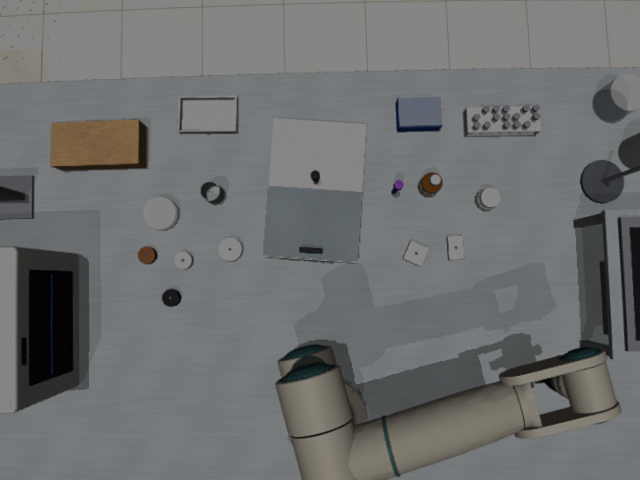

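View pics/side0.png

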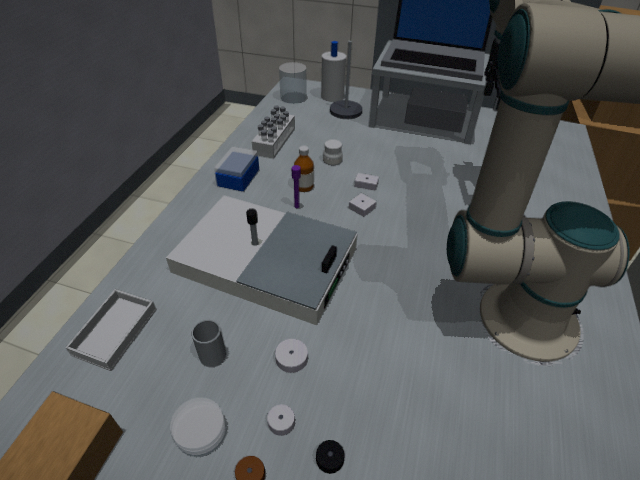

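The top view shows the heater at cols 265–367, rows 118–262, with the pin head at (315,176) and the cup at (212,191). All four blanks are there: large round (230,249), small round (183,260), square (415,252), oblong (456,247). The purple pin at (397,187), plus the black and brown discs, are decoys. The side view agrees.

```bash
python3 - <<'E'
from h import *
f=grab('top'); P=cloud(f); Z=P[...,2]; 
def rect(mask,z,name):
    m=mask.astype(np.uint8); n,l,st,_=cv2.connectedComponentsWithStats(m)
    i=1+np.argmax(st[1:,4]); c=max(cv2.findContours((l==i).astype(np.uint8),0,1)[0],key=cv2.contourArea).reshape(-1,2)
    w=ray(f,c,z)[:,:2]; r=cv2.minAreaRect(w.astype(np.float32)); print(name,len(c),np.round(r[0],1),np.round(r[1],1),round(r[2],2),'zmed',np.median(Z[l==i]).round(1))
    return l==i
roi=np.zeros(Z.shape,bool); roi[110:270,258:375]=1
hm=rect(roi&(Z>38)&(Z<66),52,'heater')
def box(n,u,v,r,zlo,zhi,z):
    m=np.zeros(Z.shape,bool); m[v-r:v+r,u-r:u+r]=1; return rect(m&(Z>zlo)&(Z<zhi),z,n)
box('large',230,249,20,12,40,24);box('small',183,260,16,12,40,24);box('sq',415,252,20,12,40,24);box('obl',456,247,20,12,40,24)
box('pinhead',315,176,10,110,170,145);box('grip',311,250,16,72,100,87);box('cup',212,191,18,70,110,85)
for n,u,v in [('bottle',431,183),('jar',488,198),('dishes',160,213),('purple',398,186)]: box(n,u,v,20,25,200,{'bottle':130,'jar':60,'dishes':40,'purple':130}[n])
g=f['color'];print([ (g[v,u].tolist()) for u,v in [(300,150),(300,220),(230,245),(415,247),(315,176),(250,300)]])
E
```

```text
heater 464 [606.1  15.3] [250.6 375.7] 84.46 zmed 52.9
large 67 [455.7 248.4] [61.9 61.8] 88.97 zmed 23.6
small 50 [429.8 374.7] [48.6 45.4] 62.33 zmed 24.0
sq 72 [ 431.  -249.7] [55.4 55.2] 63.86 zmed 23.6
obl 75 [ 443.8 -356.7] [43.4 61.9] 88.28 zmed 22.7
pinhead 27 [629.   13.1] [22.6 22.8] 88.36 zmed 142.8
grip 53 [445.4  30.8] [57.6 14.1] 84.3 zmed 86.0
cup 58 [606.5 288.7] [49.8 52.7] 89.27 zmed 82.7
bottle 67 [ 603.  -279.8] [58.6 59.2] 87.62 zmed 88.9
jar 69 [ 568.3 -441.9] [61.6 59.1] 87.18 zmed 57.5
dishes 99 [558.6 433.3] [93.7 89. ] 74.34 zmed 39.6
purple 32 [ 598.3 -193.8] [21.5 34.4] 43.31 zmed 127.3
[[135, 134, 135], [96, 102, 105], [134, 132, 134], [133, 133, 134], [30, 29, 31], [121, 123, 125]]
```

```bash
cat >> h.py <<'E'
def pose():
    s=robot.sense(); w,x,y,z=s['tool_rot']; from scipy.spatial.transform import Rotation as R
    M=R.from_quat([x,y,z,w]).as_matrix(); return s,M
def plan(*wps):
    """world way points (x,y,z,psi) -> tool-frame shifts and turn from the present pose"""
    s,M=pose(); p0=np.atan2(M[1,0],M[0,0]) if hasattr(np,'atan2') else np.arctan2(M[1,0],M[0,0])
    print('t',round(s['time'],2),'tcp',np.round(s['ee_pos'],1),'psi',round(p0,3),'w',round(s['gripper_width'],1),'F',np.round(s['contact_force'],1),'fg',round(s['gripper_force'],1))
    for w in wps:
        d=M.T@(np.array(w[:3])-s['ee_pos']); print('  ->',w,np.round(d,1),'turn',round((p0-w[3]+np.pi)%(2*np.pi)-np.pi,3))
E
python3 - <<'E'
from h import *
plan((629,13,230,1.475),(629,13,118,1.475))
E
```

```text
t 0.2 tcp [ 156.5 -500.9  230.8] psi 0.303 w 85.4 F [-0.  -0.2  1.5] fg 0.0
  -> (629, 13, 230, 1.475) [ 604.2 -349.7    1.2] turn -1.172
  -> (629, 13, 118, 1.475) [ 604.2 -349.6  113.2] turn -1.172
```

jog_arm(targets=[[[50, -29, -5, -0.1, 60], [100, -58, -5, -0.2, 60], [151, -87, -5, -0.3, 60], [201, -117, -5, -0.4, 60], [252, -146, -5, -0.5, 60], [302, -175, -5, -0.6, 60], [352, -204, -5, -0.7, 60], [403, -233, -5, -0.8, 60], [453, -262, -5, -0.9, 60], [504, -292, -5, -1.0, 60], [554, -321, -5, -1.1, 60], [604, -350, -5, -1.172, 60]]], newtons=50)

```text
time: 1.7
ee_pos: [629.7, 14.7, 236.0]
tool_rot: [0.0, 0.739, 0.673, -0.0]
contact_force: [0.7, -1.0, -0.1]
gripper_width: 59.9
gripper_force: 0.0
```

jog_arm(targets=[[[0, 0, 0, 0, 60], [0, 0, 0, 0, 60], [0, 0, 0, 0, 60]]])

```text
time: 2.08
ee_pos: [628.3, 11.9, 237.0]
tool_rot: [0.0, 0.741, 0.672, 0.0]
contact_force: [-0.1, 0.2, -0.6]
gripper_width: 60.3
gripper_force: 0.0
```

```bash
python3 - <<'E'
from h import *
f=grab('wrist','w1.png'); P=cloud(f)
m=(P[...,2]>125)&(P[...,2]<170)&(f['range_z']>0); 
n,l,st,ce=cv2.connectedComponentsWithStats(m.astype(np.uint8))
for i in range(1,n):
    if st[i,4]>100:
        c=ray(f,[ce[i]],145)[0]; print(st[i],ce[i],c.round(1),np.median(P[l==i],0).round(1))
plan((629,13,118,1.475))
E
```

```text
[306 224  32  36 917] [321.44820065 241.40458015] [634.7  14.8 145. ] [634.6  14.6 144.1]
t 2.12 tcp [628.3  11.9 237.1] psi 1.473 w 60.4 F [ 0.3 -0.2 -0.7] fg 0.0
  -> (629, 13, 118, 1.475) [  1.2   0.4 119.1] turn -0.002
```

View pics/w1.png

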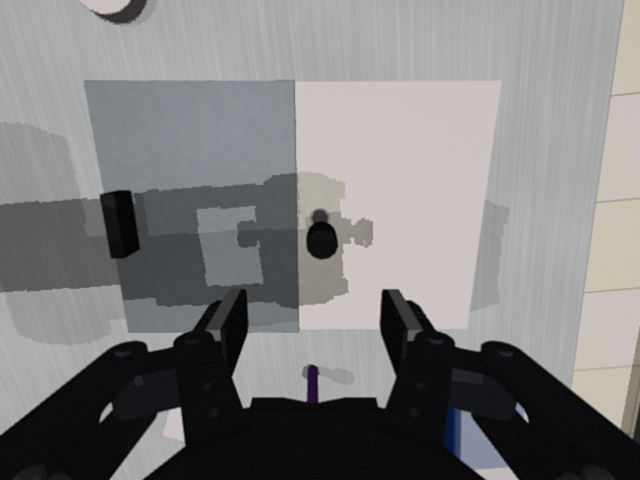

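The wrist view shows the pin's black head at (321,238), just behind the cover, with the purple decoy at (312,385) well away. Next I grasp the head.

jog_arm(targets=[[[1, 3.5, 60, 0, 60], [1, 3.5, 100, 0, 60], [1, 3.5, 117, 0, 60], [1, 3.5, 117, 0, 60], [1, 3.5, 117, 0, 0], [1, 3.5, 117, 0, 0], [1, 3.5, 117, 0, 0], [1, 3.5, 117, 0, 0], [1, 3.5, 117, 0, 0], [1, 3.5, 117, 0, 0]]], newtons=50)

```text
time: 3.38
ee_pos: [633.4, 13.7, 121.6]
tool_rot: [0.001, 0.74, 0.672, 0.001]
contact_force: [-0.2, -0.4, 7.1]
gripper_width: 22.2
gripper_force: 49.1
```

```bash
python3 - <<'E'
from h import *
plan((606,288,235,1.475))
f=grab('top'); P=cloud(f)
m=np.zeros(P.shape[:2],bool); m[170:212,192:232]=1; m&=(P[...,2]>75)&(P[...,2]<110)
q=P[m][:,:2].astype(np.float32); print(cv2.minEnclosingCircle(q),len(q))
f=grab('side'); P=cloud(f); m=np.zeros(P.shape[:2],bool); m[310:375,185:235]=1; m&=(P[...,2]>80)&(P[...,2]<92)
q=P[m][:,:2].astype(np.float32); print(cv2.minEnclosingCircle(q),len(q))
E
```

```text
t 3.38 tcp [633.4  13.7 121.6] psi 1.475 w 22.2 F [-0.2 -0.4  7.1] fg 49.1
  -> (606, 288, 235, 1.475) [ 270.4  -53.1 -113.5] turn -0.0
((607.4853515625, 290.3313293457031), 27.098201751708984) 96
((608.7740478515625, 289.87860107421875), 27.6058292388916) 164
```

jog_arm(targets=[[[0, 0, -30, 0, 0], [0, 0, -80, 0, 0], [0, 0, -115, 0, 0], [45, -9, -115, 0, 0], [90, -18, -115, 0, 0], [135, -26, -115, 0, 0], [180, -35, -115, 0, 0], [225, -44, -115, 0, 0], [260, -51, -115, 0, 0], [272, -52, -115, 0, 0], [272, -52, -115, 0, 0], [272, -52, -115, 0, 0]]])

```text
time: 4.97
ee_pos: [607.0, 288.1, 234.3]
tool_rot: [0.0, 0.741, 0.672, -0.0]
contact_force: [0.6, 0.9, -0.9]
gripper_width: 22.3
gripper_force: 49.6
```

```bash
python3 - <<'E'
from h import *
plan((607,289.5,236,1.475))
f=grab('side'); cv2.imwrite('pics/s2.png',cv2.cvtColor(f['color'][150:450,60:460],cv2.COLOR_RGB2BGR))
E
```

```text
t 4.97 tcp [607.  288.1 234.3] psi 1.473 w 22.3 F [ 0.6  0.9 -0.9] fg 49.6
  -> (607, 289.5, 236, 1.475) [ 1.4 -0.2 -1.7] turn -0.002
```

View pics/s2.png

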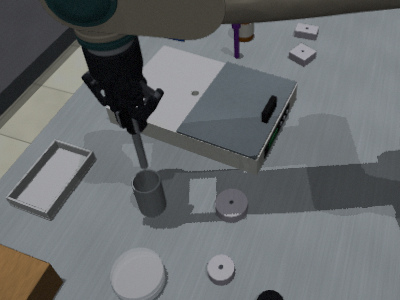

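The pin is held upright over the cup (mouth at about (148,180) in the crop). I lower it and release.

jog_arm(targets=[[[1, 0, 40, 0, 0], [1, 0, 80, 0, 0], [1, 0, 108, 0, 0], [1, 0, 118, 0, 0], [1, 0, 119, 0, 0], [1, 0, 119, 0, 45], [1, 0, 119, 0, 45], [1, 0, 119, 0, 45], [1, 0, 80, 0, 45], [1, 0, 30, 0, 45], [1, 0, 0, 0, 45], [1, 0, 0, 0, 45]]])

```text
time: 6.52
ee_pos: [607.7, 290.9, 238.3]
tool_rot: [0.001, 0.74, 0.672, 0.003]
contact_force: [0.7, 0.3, -0.0]
gripper_width: 45.2
gripper_force: 0.0
```

```bash
python3 - <<'E'
from h import *
f=grab('side'); P=cloud(f); 
m=np.zeros(P.shape[:2],bool); m[240:375,160:260]=1; m&=(f['color'].max(2)<70)&(P[...,2]>100)&(P[...,2]<150)
print('head',m.sum(),P[m].mean(0),P[m].max(0),P[m].min(0))
# cover grip & tab view from wrist
plan((460,30,200,1.475),(513,24,330,1.475))
E
```

```text
head 226 [603.43455742 293.44003754 125.89077748] [617.2982671  301.82628651 135.38542574] [593.66885162 278.252554   103.63669745]
t 6.58 tcp [607.  290.6 235.3] psi 1.475 w 45.1 F [-0.4 -0.3 -0.4] fg 0.0
  -> (460, 30, 200, 1.475) [-273.6 -121.5   34.8] turn -0.0
  -> (513, 24, 330, 1.475) [-274.3  -67.9  -95.1] turn -0.0
```

jog_arm(targets=[[[-40, -20, 0, 0, 45], [-95, -47, 0, 0, 45], [-150, -74, 0, 0, 45], [-205, -100, 0, 0, 45], [-250, -122, 20, 0, 45], [-274, -134, 40, 0, 45], [-274, -134, 40, 0, 45], [-274, -134, 40, 0, 45], [-274, -134, 40, 0, 45]]])

```text
time: 7.7
ee_pos: [447.6, 31.3, 194.6]
tool_rot: [0.0, 0.74, 0.673, 0.0]
contact_force: [1.5, -0.2, -0.1]
gripper_width: 45.1
gripper_force: 0.0
```

```bash
python3 - <<'E'
from h import *
f=grab('wrist','w3.png'); P=cloud(f)
m=(P[...,2]>83)&(P[...,2]<95)&(f['color'].max(2)<90)&(f['range_z']>0); m[260:]=0
n,l,st,ce=cv2.connectedComponentsWithStats(m.astype(np.uint8))
for i in range(1,n):
    if st[i,4]>200:
        q=P[l==i][:,:2].astype(np.float32); print(st[i],cv2.minAreaRect(q),P[l==i][:,2].mean())
f=grab('top');P=cloud(f)
m=np.zeros(P.shape[:2],bool); m[235:265,290:335]=1; m&=(P[...,2]>78)&(P[...,2]<95)&(f['color'].max(2)<60)
print('top',m.sum(),cv2.minAreaRect(P[m][:,:2].astype(np.float32)))
plan((447,31,90,1.475))
E
```

```text
[ 306  203   19   57 1020] ((449.4949951171875, 37.3800048828125), (44.71621322631836, 13.808481216430664), 84.1121597290039) 86.12339406718284
top 0 ((0.0, 0.0), (0.0, 0.0), 0.0)
t 7.8 tcp [447.5  31.2 194.5] psi 1.476 w 44.6 F [ 0.4  0.6 -0. ] fg 0.0
  -> (447, 31, 90, 1.475) [ -0.2  -0.5 104.5] turn 0.001
```

View pics/w3.png

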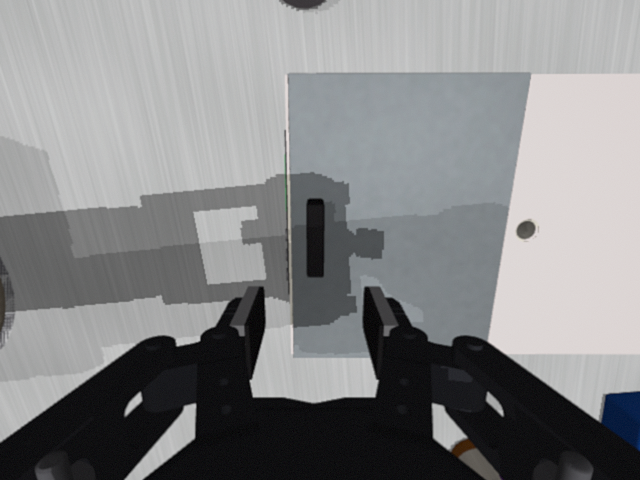

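The tab is at (315,238) between the fingers, and the empty deck hole is at (526,230).

```bash
python3 - <<'E'
from h import *
f=grab('wrist')
h=ray(f,[(526,230)],50)[0]; t=ray(f,[(315.5,199),(315.5,277)],87).mean(0); ex=np.array([np.cos(.096),-np.sin(.096)])
print(h,t,'grip-hole',(h-t)[:2]@ex,(h-t)[:2]@[ex[1],-ex[0]], 'origin',h[:2]-118*ex)
c=ray(f,[(288,73),(531,73),(293,356),(489,355)],57); print(c.round(1), np.arctan2(*(c[1]-c[0])[1::-1]),np.arctan2(*(c[2]-c[0])[1::-1]))
E
```

```text
[633.23345329  12.29765166  50.        ] [449.33231903  31.76808291  87.        ] grip-hole 184.92066014980577 1.7533763372668996 origin [515.77677983  23.60825986]
[[ 440.3  155.4   57. ]
 [ 622.8  137.6   57. ]
 [ 416.2  -90.3   57. ]
 [ 603.3 -106.9   57. ]] -0.09736859771516639 -1.6682597130217938
```

jog_arm(targets=[[[0, 1.5, 50, 0, 45], [0, 1.5, 100, 0, 45], [0, 1.5, 130, 0, 45], [0, 1.5, 130, 0, 45], [0, 1.5, 130, 0, 0], [0, 1.5, 130, 0, 0], [0, 1.5, 130, 0, 0], [0, 1.5, 130, 0, 0], [0, 1.5, 130, 0, 0]]], newtons=60)

```text
time: 8.98
ee_pos: [449.9, 30.5, 66.4]
tool_rot: [0.001, 0.74, 0.672, 0.001]
contact_force: [-0.5, -0.5, 7.5]
gripper_width: 13.1
gripper_force: 60.4
```

jog_arm(targets=[[[0, 15, 0, 0, 0], [0, 35, 0, 0, 0], [0, 58, 0, 0, 0], [0, 82, 0, 0, 0], [0, 106, 0, 0, 0], [0, 130, 0, 0, 0], [0, 152, 0, 0, 0], [0, 168, 0, 0, 0], [0, 175, 0, 0, 0], [0, 177, 0, 0, 0], [0, 177, 0, 0, 0]]])

```text
time: 10.35
ee_pos: [626.1, 13.8, 66.4]
tool_rot: [0.001, 0.74, 0.673, 0.002]
contact_force: [1.4, 2.8, 5.0]
gripper_width: 12.5
gripper_force: 60.3
```

jog_arm(targets=[[[0, 0, 0, 0, 30], [0, 0, 0, 0, 45], [0, 0, 0, 0, 45], [0, 0, -60, 0, 45], [0, 0, -120, 0, 45], [0, 0, -175, 0, 60], [0, -30, -190, 0, 60], [0, -60, -190, 0, 85], [0, -85, -190, 0, 85], [0, -85, -190, 0, 85], [0, -85, -190, 0, 85]]])

```text
time: 11.72
ee_pos: [540.5, 21.5, 254.3]
tool_rot: [0.0, 0.74, 0.672, 0.0]
contact_force: [0.2, 0.7, 0.4]
gripper_width: 85.4
gripper_force: 0.0
```

```bash
python3 - <<'E'
from h import *
f=grab('wrist','w4.png'); np.save('w4.npy',f,allow_pickle=True); plan((447,31,200,1.475))
E
```

```text
t 11.78 tcp [540.7  21.5 254.1] psi 1.475 w 84.7 F [-0.4  0.3  0.4] fg 0.0
  -> (447, 31, 200, 1.475) [  0.5 -94.1  54.1] turn -0.0
```

View pics/w4.png

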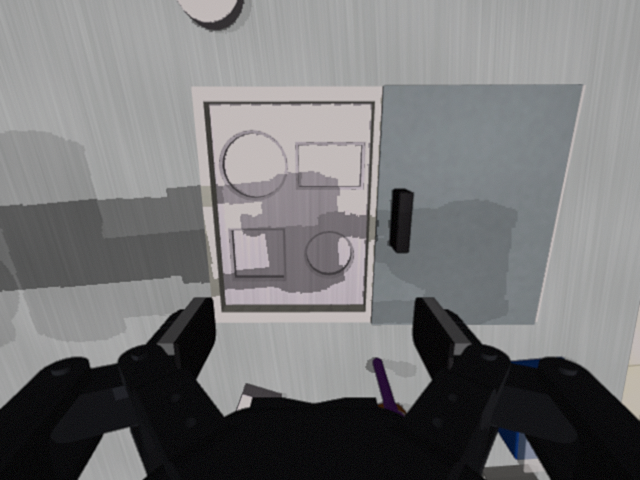

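The cover is open and the four pockets show: large round (254,163), oblong (330,165), square (259,252), small round (328,253). I measure their centres from depth.

```bash
python3 - <<'E'
from h import *
f=np.load('w4.npy',allow_pickle=True).item(); P=cloud(f); Z=P[...,2]
ex=np.array([np.cos(.0965),-np.sin(.0965)]); ey=np.array([-ex[1],ex[0]]); O=np.array([516.2,24.0])
for n,(u,v),r in [('large',(254,163),40),('obl',(330,165),40),('sq',(259,252),34),('small',(328,253),30)]:
    m=np.zeros(Z.shape,bool); m[v-r:v+r,u-r:u+r]=1; m&=(Z<24)&(Z>10)
    k,l,st,ce=cv2.connectedComponentsWithStats(m.astype(np.uint8)); i=1+np.argmax(st[1:,4]); m=l==i
    r_=cv2.minAreaRect(P[m][:,:2].astype(np.float32)); c=np.array(r_[0]); d=c-O
    print(n,c.round(1),np.round(r_[1],1),round(r_[2],1),'z',np.median(Z[m]).round(1),'heater xy',(d@ex).round(1),(d@ey).round(1))
E
```

```text
large [480.5  76.6] [66.8 67.2] 48.0 z 17.5 heater xy -40.6 48.9
obl [562.6  68.7] [43.8 68.3] 84.5 z 17.4 heater xy 41.8 48.9
sq [470.6 -24. ] [56.8 57.6] 84.5 z 17.5 heater xy -40.7 -52.2
small [553.  -31.9] [49.4 50.9] 66.9 z 17.4 heater xy 42.0 -52.1
```

jog_arm(targets=[[[25, -16, 10, 0.15, 85], [50, -32, 10, 0.3, 85], [75, -48, 10, 0.45, 85], [105, -66, 10, 0.6, 85], [135, -85, 10, 0.75, 85], [160, -101, 10, 0.9, 85], [190, -120, 10, 1.05, 85], [215, -136, 10, 1.2, 85], [240, -152, 10, 1.35, 85], [264, -167, 10, 1.5, 85], [264, -167, 10, 1.5715, 85], [264, -167, 10, 1.5715, 85]]])

```text
time: 13.28
ee_pos: [399.5, 300.8, 243.9]
tool_rot: [0.0, 0.999, -0.048, -0.0]
contact_force: [0.1, -0.3, -0.7]
gripper_width: 84.9
gripper_force: 0.0
```

jog_arm(targets=[[[0, 0, 0, 0, 85], [0, 0, 0, 0, 85]]])

```text
time: 13.52
ee_pos: [399.5, 300.2, 244.2]
tool_rot: [0.0, 0.999, -0.048, 0.0]
contact_force: [-0.8, 0.7, 0.2]
gripper_width: 85.1
gripper_force: 0.0
```

```bash
cat >> h.py <<'E'
def blanks(name='wrist',save=None):
    f=grab(name,save); P=cloud(f); Z=P[...,2]; m=(Z>17)&(Z<30)&(f['range_z']>0)&(f['color'].min(2)>75)
    n,l,st,ce=cv2.connectedComponentsWithStats(m.astype(np.uint8))
    for i in range(1,n):
        if st[i,4]<300: continue
        r=cv2.minAreaRect(P[l==i][:,:2].astype(np.float32))
        if max(r[1])<80: print('px',ce[i].round(),'c',np.round(r[0],1),'size',np.round(r[1],1),'ang',round(r[2],1),'z',np.median(Z[l==i]).round(1))
    return f
E
python3 - <<'E'
from h import *
blanks('wrist'); blanks('top'); plan((450,250,100,-.0965))
E
```

```text
px [358. 150.] c [459.6 247.6] size [62.9 61.7] ang 84.5 z 23.4
px [241. 188.] c [433.3 375.1] size [46.7 46.8] ang 56.9 z 23.4
px [455. 247.] c [ 443.8 -358.7] size [42.1 62.3] ang 88.2 z 22.7
px [230. 249.] c [457.1 248.6] size [63.4 59.5] ang 88.3 z 23.6
px [416. 253.] c [ 431.1 -250.1] size [55.3 53.9] ang 64.8 z 23.3
t 13.62 tcp [399.4 300.2 244.3] psi -0.097 w 85.0 F [ 1.  -0.4 -0.4] fg 0.0
  -> (450, 250, 100, -0.0965) [ 55.2  45.  144.3] turn -0.0
```

jog_arm(targets=[[[20, 15, 50, 0, 85], [45, 32, 110, 0, 85], [65, 46.5, 165, 0, 85], [65, 46.5, 205, 0, 85], [65, 46.5, 228, 0, 85], [65, 46.5, 235, 0, 85], [65, 46.5, 235, 0, 85], [65, 46.5, 235, 0, 55], [65, 46.5, 235, 0, 55], [65, 46.5, 235, 0, 55], [65, 46.5, 235, 0, 55]]], newtons=50)

```text
time: 15.0
ee_pos: [460.5, 248.3, 11.5]
tool_rot: [-0.001, 0.999, -0.048, 0.002]
contact_force: [-2.5, -1.2, 6.1]
gripper_width: 61.3
gripper_force: 53.5
```

jog_arm(targets=[[[0, 0, -30, 0, 55], [0, 0, -75, 0, 55], [0, 0, -110, 0, 55], [0, 0, -110, 0, 55]]])

```text
time: 15.5
ee_pos: [461.1, 248.7, 123.2]
tool_rot: [-0.002, 0.999, -0.048, 0.003]
contact_force: [0.1, -0.1, -2.3]
gripper_width: 61.5
gripper_force: 55.3
```

```bash
python3 - <<'E'
from h import *
plan((480.5,76.6,120,-.0965),(480.5,76.6,28,-.0965))
E
```

```text
t 15.5 tcp [461.1 248.7 123.2] psi -0.097 w 61.5 F [ 0.1 -0.1 -2.3] fg 55.3
  -> (480.5, 76.6, 120, -0.0965) [ 35.8 169.4   2.8] turn -0.0
  -> (480.5, 76.6, 28, -0.0965) [ 35.2 169.8  94.8] turn -0.0
```

jog_arm(targets=[[[8, 40, 0, 0, 55], [18, 85, 0, 0, 55], [28, 130, 0, 0, 55], [36, 160, 0, 0, 55], [36, 169.5, 0, 0, 55], [36, 169.5, 0, 0, 55], [36, 169.5, 0, 0, 55], [36, 169.5, 30, 0, 55], [36, 169.5, 60, 0, 55], [36, 169.5, 72, 0, 55], [36, 169.5, 72, 0, 55]]])

```text
time: 16.88
ee_pos: [478.5, 76.1, 46.9]
tool_rot: [0.0, 0.999, -0.048, -0.001]
contact_force: [0.3, 0.3, -2.4]
gripper_width: 61.6
gripper_force: 55.3
```

```bash
python3 - <<'E'
from h import *
plan((481,76.6,30,-.0965))
E
```

```text
t 16.88 tcp [478.5  76.1  46.9] psi -0.096 w 61.6 F [ 0.3  0.3 -2.4] fg 55.3
  -> (481, 76.6, 30, -0.0965) [ 2.4 -0.7 16.9] turn 0.001
```

jog_arm(targets=[[[2.4, -0.7, 0, 0, 55], [2.4, -0.7, 6, 0, 55], [2.4, -0.7, 10, 0, 55], [2.4, -0.7, 14, 0, 55], [2.4, -0.7, 17, 0, 55], [2.4, -0.7, 17, 0, 55]]])

```text
time: 17.62
ee_pos: [481.2, 76.0, 30.0]
tool_rot: [0.0, 0.999, -0.048, -0.0]
contact_force: [0.0, -0.1, -2.3]
gripper_width: 61.2
gripper_force: 55.3
```

```bash
python3 - <<'E'
from h import *
plan((481,76.6,30,-.0965))
E
```

```text
t 17.62 tcp [481.2  76.   30. ] psi -0.097 w 61.2 F [ 0.  -0.1 -2.3] fg 55.3
  -> (481, 76.6, 30, -0.0965) [-0.2 -0.5 -0. ] turn -0.0
```

jog_arm(targets=[[[0, 0, 0.5, 0, 80], [0, 0, 0.5, 0, 80], [0, 0, 0.5, 0, 80], [0, 0, -40, 0, 80], [0, 0, -90, 0, 80], [-25, -50, -140, 0, 80], [-50, -98, -180, 0, 80], [-75, -145, -200, 0, 80], [-97, -190, -200, 0, 80], [-119, -234, -200, 0, 80], [-119, -234, -200, 0, 80], [-119, -234, -200, 0, 80]]])

```text
time: 19.12
ee_pos: [385.6, 320.2, 230.2]
tool_rot: [0.0, 0.999, -0.048, 0.0]
contact_force: [0.1, 0.0, -0.1]
gripper_width: 79.7
gripper_force: 0.0
```

```bash
python3 - <<'E'
from h import *
blanks('wrist'); blanks('top'); plan((433.3,375.1,130,-.0965),(433.3,375.1,12,-.0965))
f=grab('top'); P=cloud(f); m=np.zeros(P.shape[:2],bool); m[180:265,262:370]=1; m&=(P[...,2]>36)&(P[...,2]<46); n,l,st,ce=cv2.connectedComponentsWithStats(m.astype(np.uint8))
for i in range(1,n):
    if st[i,4]>150: print('proud',st[i],P[l==i].mean(0).round(1),P[l==i][:,2].std())
E
```

```text
px [256. 174.] c [433.1 375.2] size [46.8 47.1] ang 55.2 z 23.4
px [455. 247.] c [ 443.8 -358.5] size [64.5 41.4] ang 1.9 z 23.1
px [416. 253.] c [ 431.1 -250.6] size [54.9 55. ] ang 65.2 z 23.0
t 19.23 tcp [386.  319.6 230.3] psi -0.098 w 79.8 F [-0.6  0.1 -0.2] fg 0.0
  -> (433.3, 375.1, 130, -0.0965) [ 41.6 -59.9 100.3] turn -0.002
  -> (433.3, 375.1, 12, -0.0965) [ 41.6 -60.  218.3] turn -0.002
proud [281 228  24  24 359] [477.7  77.3  41.4] 2.535283339968369
```

jog_arm(targets=[[[14, -20, 40, 0, 70], [28, -40, 90, 0, 70], [41.5, -60, 140, 0, 70], [41.5, -60, 185, 0, 70], [41.5, -60, 212, 0, 70], [41.5, -60, 219, 0, 70], [41.5, -60, 219, 0, 70], [41.5, -60, 219, 0, 40], [41.5, -60, 219, 0, 40], [41.5, -60, 219, 0, 40], [41.5, -60, 219, 0, 40]]], newtons=50)

```text
time: 20.65
ee_pos: [433.7, 376.8, 13.6]
tool_rot: [-0.001, 0.999, -0.048, 0.002]
contact_force: [-0.9, -1.6, 6.7]
gripper_width: 45.4
gripper_force: 50.8
```

jog_arm(targets=[[[0, 0, -30, 0, 40], [0, 0, -75, 0, 40], [0, 0, -110, 0, 40], [0, 0, -110, 0, 40]]])

```text
time: 21.15
ee_pos: [434.1, 377.4, 125.4]
tool_rot: [-0.002, 0.999, -0.048, 0.003]
contact_force: [-0.4, 0.5, -2.1]
gripper_width: 45.8
gripper_force: 51.6
```

```bash
python3 - <<'E'
from h import *
plan((553.5,-31.9,120,-.0965))
E
```

```text
t 21.15 tcp [434.1 377.4 125.4] psi -0.097 w 45.8 F [-0.4  0.5 -2.1] fg 51.6
  -> (553.5, -31.9, 120, -0.0965) [158.3 395.8   4.2] turn -0.0
```

jog_arm(targets=[[[20, 50, 0, 0, 40], [40, 100, 0, 0, 40], [60, 150, 0, 0, 40], [80, 200, 0, 0, 40], [100, 250, 0, 0, 40], [120, 300, 0, 0, 40], [140, 350, 0, 0, 40], [158, 390, 0, 0, 40], [158.5, 396, 30, 0, 40], [158.5, 396, 60, 0, 40], [158.5, 396, 75, 0, 40], [158.5, 396, 75, 0, 40]]])

```text
time: 22.65
ee_pos: [551.6, -33.0, 45.3]
tool_rot: [-0.0, 0.999, -0.048, -0.001]
contact_force: [0.1, -0.4, -1.4]
gripper_width: 45.5
gripper_force: 51.8
```

```bash
python3 - <<'E'
from h import *
plan((553.5,-31.9,32,-.0965))
E
```

```text
t 22.65 tcp [551.6 -33.   45.3] psi -0.096 w 45.5 F [ 0.1 -0.4 -1.4] fg 51.8
  -> (553.5, -31.9, 32, -0.0965) [ 1.8 -1.3 13.3] turn 0.0
```

jog_arm(targets=[[[1.8, -1.3, -2, 0, 40], [1.8, -1.3, 2, 0, 40], [1.8, -1.3, 6, 0, 40], [1.8, -1.3, 10, 0, 40], [1.8, -1.3, 13, 0, 40], [1.8, -1.3, 13, 0, 40]]])

```text
time: 23.4
ee_pos: [553.8, -32.1, 32.9]
tool_rot: [0.0, 0.999, -0.048, -0.0]
contact_force: [-0.5, -0.5, -1.8]
gripper_width: 45.5
gripper_force: 51.8
```

```bash
python3 - <<'E'
from h import *
plan((553.5,-31.9,32,-.0965))
E
```

```text
t 23.4 tcp [553.8 -32.1  32.9] psi -0.097 w 45.5 F [-0.5 -0.5 -1.8] fg 51.8
  -> (553.5, -31.9, 32, -0.0965) [-0.3 -0.2  0.9] turn -0.0
```

jog_arm(targets=[[[0, 0, 1, 0, 70], [0, 0, 1, 0, 70], [0, 0, 1, 0, 70], [0, 0, -40, 0, 70], [0, 0, -95, 0, 70], [-28, 10, -145, 0, 70], [-60, 60, -190, 0, 80], [-90, 115, -200, 0, 80], [-115, 170, -200, 0, 80], [-130, 225, -200, 0, 80], [-142, 283, -200, 0, 80], [-142, 283, -200, 0, 80]]])

```text
time: 24.9
ee_pos: [383.6, -303.2, 233.2]
tool_rot: [0.0, 0.999, -0.051, -0.0]
contact_force: [-0.2, -0.0, 0.5]
gripper_width: 79.6
gripper_force: 0.0
```

jog_arm(targets=[[[0, 0, 0, 0, 80]]])

```text
time: 25.02
ee_pos: [385.4, -299.8, 233.4]
tool_rot: [-0.0, 0.999, -0.049, 0.0]
contact_force: [0.1, -0.3, -1.2]
gripper_width: 79.9
gripper_force: 0.0
```

```bash
python3 - <<'E'
from h import *
blanks('wrist','w5.png'); plan((434,-250,130,-.0965))
f=grab('top'); P=cloud(f); m=np.zeros(P.shape[:2],bool); m[180:265,262:370]=1; m&=(P[...,2]>36)&(P[...,2]<46); n,l,st,ce=cv2.connectedComponentsWithStats(m.astype(np.uint8))
for i in range(1,n):
    if st[i,4]>100: print('proud',st[i],P[l==i].mean(0).round(1),P[l==i][:,2].std())
E
```

```text
px [365. 147.] c [ 447.8 -358.7] size [63.9 40.1] ang 1.4 z 23.3
px [262. 171.] c [ 435.  -251.3] size [54.  54.2] ang 64.7 z 23.4
t 25.07 tcp [ 385.8 -299.3  233.4] psi -0.096 w 80.2 F [-0.4 -0.   0.7] fg 0.0
  -> (434, -250, 130, -0.0965) [ 43.3 -53.7 103.4] turn 0.001
proud [324 202  18  18 206] [549.3 -31.1  41.1] 2.660538848307503
proud [281 228  24  24 383] [477.   77.   41.3] 2.4826383786319393
```

View pics/w5.png

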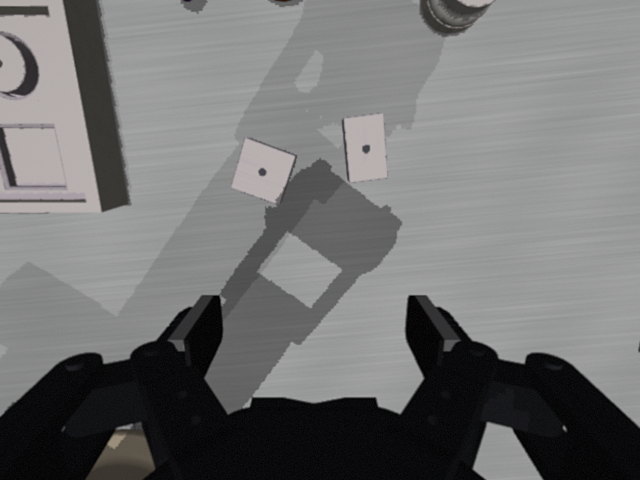

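The wrist view shows the square at (262,171), turned, and the oblong at (365,147). The heater corner is at the left, clear of both. I grasp the square.

jog_arm(targets=[[[14, -17, 40, 0.12, 76], [28, -34, 90, 0.24, 76], [44.3, -52.5, 140, 0.345, 76], [44.3, -52.5, 185, 0.345, 76], [44.3, -52.5, 213, 0.345, 76], [44.3, -52.5, 221, 0.345, 76], [44.3, -52.5, 221, 0.345, 76], [44.3, -52.5, 221, 0.345, 45], [44.3, -52.5, 221, 0.345, 45], [44.3, -52.5, 221, 0.345, 45], [44.3, -52.5, 221, 0.345, 45]]], newtons=50)

```text
time: 26.5
ee_pos: [435.7, -252.8, 14.5]
tool_rot: [0.001, 0.976, -0.219, 0.002]
contact_force: [-0.9, 2.1, 5.4]
gripper_width: 52.4
gripper_force: 52.9
```

jog_arm(targets=[[[0, 0, -30, 0, 45], [0, 0, -75, 0, 45], [0, 0, -110, 0, 45], [0, 0, -110, 0, 45]]])

```text
time: 27.0
ee_pos: [436.0, -253.2, 125.8]
tool_rot: [0.001, 0.976, -0.219, 0.003]
contact_force: [-0.3, 0.6, -2.2]
gripper_width: 51.9
gripper_force: 53.7
```

```bash
python3 - <<'E'
from h import *
plan((470.6,-24,120,-.0965))
E
```

```text
t 27.0 tcp [ 436.  -253.2  125.8] psi -0.442 w 51.9 F [-0.3  0.6 -2.2] fg 53.7
  -> (470.6, -24, 120, -0.0965) [ -66.8 -222.     5. ] turn -0.345
```

jog_arm(targets=[[[-13, -40, 0, -0.07, 45], [-26, -85, 0, -0.14, 45], [-39, -130, 0, -0.21, 45], [-52, -175, 0, -0.28, 45], [-65, -215, 0, -0.345, 45], [-65.6, -222.4, 0, -0.345, 45], [-65.6, -222.4, 30, -0.345, 45], [-65.6, -222.4, 60, -0.345, 45], [-65.6, -222.4, 75, -0.345, 45], [-65.6, -222.4, 75, -0.345, 45]]])

```text
time: 28.25
ee_pos: [469.7, -23.5, 46.4]
tool_rot: [0.0, 0.999, -0.049, -0.001]
contact_force: [0.7, -0.3, -1.5]
gripper_width: 52.4
gripper_force: 53.8
```

```bash
python3 - <<'E'
from h import *
plan((471.9,-24.1,32.5,-.0965))
E
```

```text
t 28.25 tcp [469.7 -23.5  46.4] psi -0.098 w 52.4 F [ 0.7 -0.3 -1.5] fg 53.8
  -> (471.9, -24.1, 32.5, -0.0965) [ 2.3  0.4 13.9] turn -0.001
```

jog_arm(targets=[[[2.3, 0.4, -2, -0.001, 45], [2.3, 0.4, 2, -0.001, 45], [2.3, 0.4, 6, -0.001, 45], [2.3, 0.4, 10, -0.001, 45], [2.3, 0.4, 13.5, -0.001, 45], [2.3, 0.4, 13.5, -0.001, 45]]])

```text
time: 29.0
ee_pos: [472.3, -23.6, 33.4]
tool_rot: [-0.0, 0.999, -0.048, -0.0]
contact_force: [0.2, 1.2, -2.2]
gripper_width: 52.2
gripper_force: 53.7
```

```bash
python3 - <<'E'
from h import *
plan((471.9,-24.1,32.5,-.0965),(395,-340,235,.024))
E
```

```text
t 29.0 tcp [472.3 -23.6  33.4] psi -0.096 w 52.2 F [ 0.2  1.2 -2.2] fg 53.7
  -> (471.9, -24.1, 32.5, -0.0965) [-0.3  0.6  0.9] turn 0.001
  -> (395, -340, 235, 0.024) [ -46.9  322.4 -201.6] turn -0.12
```

jog_arm(targets=[[[0, 0, 1, 0, 76], [0, 0, 1, 0, 76], [0, 0, 1, 0, 76], [0, 0, -40, 0, 76], [0, 0, -95, 0, 76], [-8, 50, -140, -0.03, 76], [-16, 105, -180, -0.06, 76], [-24, 160, -200, -0.09, 70], [-32, 215, -202, -0.12, 70], [-40, 270, -202, -0.12, 70], [-47, 322, -202, -0.12, 70], [-47, 322, -202, -0.12, 70]]])

```text
time: 30.5
ee_pos: [393.6, -342.4, 235.3]
tool_rot: [-0.0, 1.0, 0.01, -0.0]
contact_force: [0.3, 0.1, -0.4]
gripper_width: 70.3
gripper_force: 0.0
```

jog_arm(targets=[[[0, 0, 0, 0, 70]]])

```text
time: 30.62
ee_pos: [395.0, -339.4, 235.8]
tool_rot: [-0.0, 1.0, 0.012, 0.0]
contact_force: [0.5, 0.3, -0.1]
gripper_width: 70.1
gripper_force: 0.0
```

```bash
python3 - <<'E'
from h import *
blanks('wrist'); plan((447.8,-358.7,12,.024))
f=grab('top'); P=cloud(f); m=np.zeros(P.shape[:2],bool); m[180:265,262:370]=1; m&=(P[...,2]>36)&(P[...,2]<46); n,l,st,ce=cv2.connectedComponentsWithStats(m.astype(np.uint8))
for i in range(1,n):
    if st[i,4]>100: print('proud',st[i],P[l==i].mean(0).round(1),P[l==i][:,2].std())
E
```

```text
px [334. 163.] c [ 448.1 -359.2] size [62.5 39.3] ang 1.4 z 23.4
t 30.68 tcp [ 395.3 -339.   235.9] psi 0.025 w 69.9 F [-0.1 -0.1  0.4] fg 0.0
  -> (447.8, -358.7, 12, 0.024) [ 51.9  21.  223.9] turn 0.001
proud [324 202  19  18 202] [550.4 -31.6  41. ] 2.5165156368993613
proud [280 228  25  24 358] [477.5  77.1  41.3] 2.613058112595478
proud [320 231  22  22 341] [467.5 -23.   41.1] 2.4763098419830496
```

jog_arm(targets=[[[20, 7, 50, 0, 65], [40, 14, 100, 0, 65], [52.3, 21.3, 145, 0, 65], [52.3, 21.3, 190, 0, 65], [52.3, 21.3, 216, 0, 65], [52.3, 21.3, 223, 0, 65], [52.3, 21.3, 223, 0, 65], [52.3, 21.3, 223, 0, 32], [52.3, 21.3, 223, 0, 32], [52.3, 21.3, 223, 0, 32], [52.3, 21.3, 223, 0, 32]]], newtons=50)

```text
time: 32.1
ee_pos: [448.8, -360.4, 14.9]
tool_rot: [0.001, 1.0, 0.012, 0.001]
contact_force: [0.1, 1.0, 5.8]
gripper_width: 38.5
gripper_force: 51.1
```

jog_arm(targets=[[[0, 0, -30, 0, 32], [0, 0, -75, 0, 32], [0, 0, -110, 0, 32], [0, 0, -110, 0, 32]]])

```text
time: 32.6
ee_pos: [449.1, -360.9, 126.6]
tool_rot: [0.002, 1.0, 0.012, 0.003]
contact_force: [0.4, -0.1, -2.2]
gripper_width: 38.6
gripper_force: 50.9
```

```bash
python3 - <<'E'
from h import *
plan((562.6,68.7,120,-.0965))
E
```

```text
t 32.6 tcp [ 449.1 -360.9  126.6] psi 0.024 w 38.6 F [ 0.4 -0.1 -2.2] fg 50.9
  -> (562.6, 68.7, 120, -0.0965) [ 123.9 -426.8    5.1] turn 0.121
```

jog_arm(targets=[[[15, -50, 0, 0.02, 32], [30, -100, 0, 0.04, 32], [45, -155, 0, 0.06, 32], [60, -210, 0, 0.08, 32], [75, -265, 0, 0.1, 32], [90, -320, 0, 0.121, 32], [105, -370, 0, 0.121, 32], [120, -415, 0, 0.121, 32], [124.7, -426.8, 20, 0.121, 32], [124.7, -426.8, 55, 0.121, 32], [124.7, -426.8, 74, 0.121, 32], [124.7, -426.8, 74, 0.121, 32]]])

```text
time: 34.1
ee_pos: [561.0, 69.3, 46.9]
tool_rot: [0.0, 0.999, -0.049, -0.002]
contact_force: [0.2, -0.3, -2.0]
gripper_width: 38.6
gripper_force: 51.0
```

jog_arm(targets=[[[0, 0, 0, 0, 32]]])

```text
time: 34.22
ee_pos: [562.4, 69.5, 49.4]
tool_rot: [0.0, 0.999, -0.049, 0.0]
contact_force: [0.3, 0.9, -1.6]
gripper_width: 38.4
gripper_force: 51.0
```

```bash
python3 - <<'E'
from h import *
plan((563.4,68.6,33,-.0965))
E
```

```text
t 34.23 tcp [562.4  69.5  49.4] psi -0.097 w 38.4 F [ 0.3  0.9 -1.6] fg 51.0
  -> (563.4, 68.6, 33, -0.0965) [ 1.1  0.8 16.4] turn -0.001
```

jog_arm(targets=[[[0.8, 0.8, 0, 0, 32], [0.8, 0.8, 4, 0, 32], [0.8, 0.8, 8, 0, 32], [0.8, 0.8, 12, 0, 32], [0.8, 0.8, 16, 0, 32], [0.8, 0.8, 16, 0, 32]]])

```text
time: 34.98
ee_pos: [562.9, 69.2, 33.0]
tool_rot: [0.0, 0.999, -0.048, 0.0]
contact_force: [-0.8, 0.0, 1.5]
gripper_width: 38.2
gripper_force: 51.4
```

```bash
python3 - <<'E'
from h import *
plan((563.4,68.6,33,-.0965),(563.4,68.6,240,-.0965))
E
```

```text
t 34.98 tcp [562.9  69.2  33. ] psi -0.097 w 38.2 F [-0.8  0.   1.5] fg 51.4
  -> (563.4, 68.6, 33, -0.0965) [ 0.6  0.5 -0. ] turn -0.0
  -> (563.4, 68.6, 240, -0.0965) [   0.6    0.5 -207. ] turn -0.0
```

jog_arm(targets=[[[0, 0, 0.5, 0, 62], [0, 0, 0.5, 0, 62], [0, 0, 0.5, 0, 62], [0, 0, -40, 0, 62], [0, 0, -95, 0, 62], [-5, 10, -145, -0.18, 62], [-10, 25, -190, -0.36, 60], [-17, 50, -221, -0.54, 60], [-17, 50, -221, -0.72, 60], [-17, 50, -221, -0.9, 60], [-17, 50, -221, -1.08, 60], [-17, 50, -221, -1.26, 60]]])

```text
time: 36.48
ee_pos: [541.1, 21.0, 253.8]
tool_rot: [0.0, 0.834, 0.552, 0.0]
contact_force: [-0.6, 0.0, 0.0]
gripper_width: 60.2
gripper_force: 0.0
```

jog_arm(targets=[[[0, 0, 0, -0.18, 45], [0, 0, 0, -0.3115, 45], [0, 0, 0, -0.3115, 45], [0, 0, 0, -0.3115, 45]]])

```text
time: 36.98
ee_pos: [541.1, 21.0, 253.8]
tool_rot: [0.0, 0.741, 0.671, -0.0]
contact_force: [-0.0, -0.3, 0.1]
gripper_width: 45.1
gripper_force: 0.0
```

```bash
python3 - <<'E'
from h import *
f=grab('wrist','w6.png'); P=cloud(f); Z=P[...,2]; T={'large':(480.5,76.6),'obl':(562.6,68.7),'sq':(470.6,-24),'small':(553,-31.9)}
m=(Z>37)&(Z<46.5)&(f['range_z']>0); n,l,st,ce=cv2.connectedComponentsWithStats(m.astype(np.uint8))
for i in range(1,n):
    if st[i,4]>500:
        r=cv2.minAreaRect(P[l==i][:,:2].astype(np.float32)); q=P[l==i]; A=np.c_[q[:,:2]-q[:,:2].mean(0),np.ones(len(q))]; c=np.linalg.lstsq(A,q[:,2],rcond=None)[0]
        print(ce[i].round(),np.round(r[0],1),np.round(r[1],1),round(r[2],1),'z',c[2].round(1),'tilt',np.hypot(*c[:2]).round(3))
print(T)
g=np.array([np.cos(.0965),-np.sin(.0965)]); plan((626,14,200,1.475))
E
```

```text
[230. 179.] [456.8  58.8] [263.1 117.4] 53.4 z 41.6 tilt 0.007
[250. 167.] [480.9  76. ] [61.7 63.2] 84.5 z 41.4 tilt 0.003
[329. 166.] [562.1  68.8] [38.5 64.1] 84.3 z 41.4 tilt 0.001
[256. 258.] [471.5 -23.4] [54.5 54. ] 84.5 z 41.3 tilt 0.006
[329. 258.] [553.3 -31.9] [47.1 47.2] 11.4 z 41.2 tilt 0.008
{'large': (480.5, 76.6), 'obl': (562.6, 68.7), 'sq': (470.6, -24), 'small': (553, -31.9)}
t 37.02 tcp [541.1  21.  253.8] psi 1.473 w 44.6 F [0.3 0.2 0.1] fg 0.0
  -> (626, 14, 200, 1.475) [ 1.3 85.2 53.8] turn -0.002
```

View pics/w6.png

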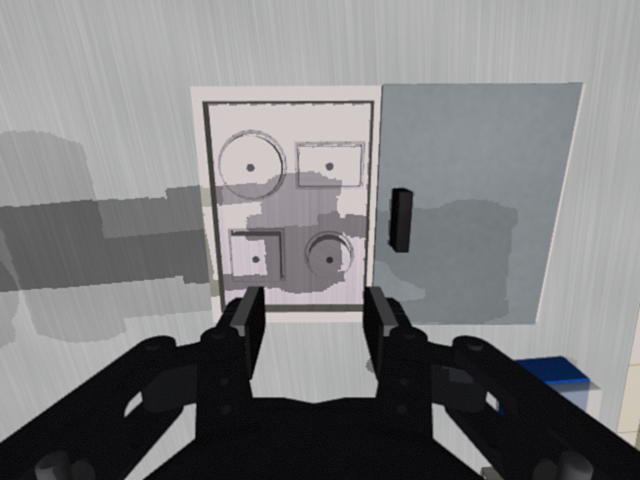

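All four blanks are seated flat, with their centres at (250,167), (329,166), (256,258) and (329,258). Now I close the cover.

jog_arm(targets=[[[1, 30, 0, 0, 45], [1, 60, 20, 0, 45], [1, 85, 60, 0, 45], [1, 85, 110, 0, 45], [1, 85, 160, 0, 45], [1, 85, 188, 0, 45], [1, 85, 188, 0, 45], [1, 85, 188, 0, 0], [1, 85, 188, 0, 0], [1, 85, 188, 0, 0], [1, 85, 188, 0, 0], [1, 85, 188, 0, 0]]], newtons=60)

```text
time: 38.52
ee_pos: [626.6, 13.8, 68.5]
tool_rot: [0.001, 0.74, 0.672, 0.001]
contact_force: [-3.8, 0.0, 5.7]
gripper_width: 12.9
gripper_force: 60.5
```

jog_arm(targets=[[[0, -15, 0, 0, 0], [0, -35, 0, 0, 0], [0, -58, 0, 0, 0], [0, -82, 0, 0, 0], [0, -106, 0, 0, 0], [0, -130, 0, 0, 0], [0, -152, 0, 0, 0], [0, -168, 0, 0, 0], [0, -175, 0, 0, 0], [0, -178, 0, 0, 0], [0, -178, 0, 0, 0]]])

```text
time: 39.9
ee_pos: [450.1, 30.5, 68.4]
tool_rot: [0.002, 0.74, 0.672, 0.001]
contact_force: [-2.7, -1.9, 8.6]
gripper_width: 12.0
gripper_force: 61.1
```

```bash
python3 - <<'E'
from h import *
plan((447,31,66,1.475))
E
```

```text
t 39.9 tcp [450.1  30.5  68.4] psi 1.475 w 12.0 F [-2.7 -1.9  8.6] fg 61.1
  -> (447, 31, 66, 1.475) [ 0.2 -3.1  2.4] turn -0.0
```

Not quite at the stop yet, so I pull on until the force rises.

jog_arm(targets=[[[0, -1.5, 0, 0, 0], [0, -3, 0, 0, 0], [0, -4.5, 0, 0, 0], [0, -4.5, 0, 0, 0]]])

```text
time: 40.4
ee_pos: [447.4, 30.8, 68.4]
tool_rot: [0.004, 0.74, 0.672, 0.003]
contact_force: [9.9, -2.8, 0.4]
gripper_width: 12.6
gripper_force: 60.1
```

jog_arm(targets=[[[0, -1, 0, 0, 0], [0, -2, 0, 0, 0], [0, -2, 0, 0, 0]]])

```text
time: 40.78
ee_pos: [447.3, 30.7, 68.5]
tool_rot: [0.006, 0.74, 0.672, 0.005]
contact_force: [23.1, -2.8, -7.8]
gripper_width: 12.7
gripper_force: 59.1
```

The force climbed to 23 N without further travel, so the cover is at its stop. I release, retreat and verify.

jog_arm(targets=[[[0, 1, 0, 0, 0], [0, 1.5, 0, 0, 45], [0, 1.5, 0, 0, 45], [0, 1.5, 0, 0, 45], [0, 1.5, -50, 0, 45], [0, 1.5, -110, 0, 45], [0, 1.5, -160, 0, 45], [0, 1.5, -190, 0, 45], [0, 1.5, -190, 0, 45], [0, 1.5, -190, 0, 45]]])

```text
time: 42.02
ee_pos: [443.2, 31.4, 254.5]
tool_rot: [-0.001, 0.74, 0.672, -0.001]
contact_force: [-0.7, 0.2, -0.2]
gripper_width: 45.3
gripper_force: 0.0
```

```bash
python3 - <<'E'
from h import *
plan((447,31,200,1.475))
f=grab('wrist'); P=cloud(f); m=(P[...,2]>83)&(P[...,2]<95)&(f['color'].max(2)<90)&(f['range_z']>0)
n,l,st,ce=cv2.connectedComponentsWithStats(m.astype(np.uint8))
for i in range(1,n):
    if st[i,4]>200:
        q=P[l==i][:,:2].astype(np.float32); print(st[i],cv2.minAreaRect(q))
f=grab('side','s7.png')
E
```

```text
t 42.02 tcp [443.2  31.4 254.5] psi 1.475 w 45.3 F [-0.7  0.2 -0.2] fg 0.0
  -> (447, 31, 200, 1.475) [-0.1  3.9 54.5] turn -0.0
[311 193  15  61 897] ((447.0418395996094, 30.16066551208496), (58.76169967651367, 13.58470344543457), 84.94977569580078)
```

View pics/s7.png

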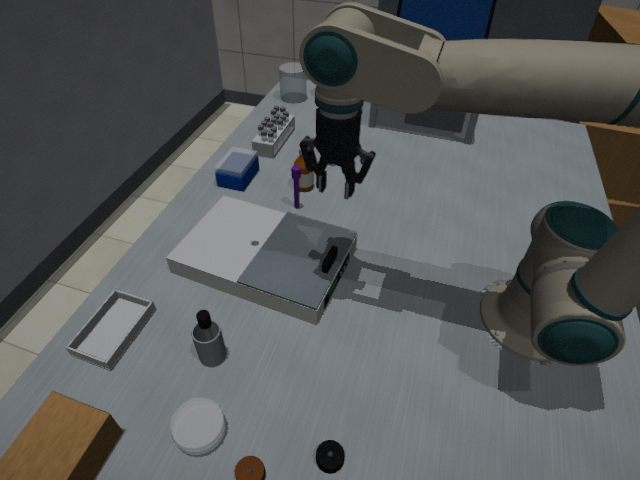

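The picture shows the pin standing in the cup at (207,335), the cover shut with its tab at (329,259), the gripper clear and the bystanders undisturbed. I hand in.

```bash
python3 -c "
from workcell import robot
print(robot.close_job())"
```

```text
the job is handed in; nothing more can be done
None
```

The job is handed in at about 42 s: the pin stands in the cup, all four blanks were checked flat in their pockets before closing, the cover is shut to its stop, and the bystanders look undisturbed; no verdict was returned.

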